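# Clip the filter cartridge into the coverslipper's filter bed

### The arm

A 6-joint arm with a two-finger parallel gripper is mounted at the origin on the work surface. World frame = base frame: x ahead of the robot, y to its left, z up, the work surface at z = 0. Lengths are in m, angles in rad, forces in N, time in s.
With the tool pointing down it reaches from about 0.275 to 0.85 m from the base axis. Payload 5.2 kg.
Tool frame: the origin (TCP) lies midway between the tips of the shut fingers; the grasp point (between the pads) lies 19 mm behind it; z points along the fingers, x is the direction in which the jaws open and shut, and the axes are right-handed (so a half turn about z gives the same grasp; the last joint's range is limited). The gripper opens to 85 mm and grips with 20 to 120 N. Pads are 22 mm wide; open, the fingers measure 114 mm over their backs; the gripper's body (76 mm by 85 mm) begins 54 mm behind the grasp point. The pads swing forward as they close: fully open they stand 13 mm farther back than shut.
Start: joints at [0.914, 0.259, 1.535, -0, 1.348, -0.203], TCP at [0.241, 0.494, 0.231] pointing down, gripper open.
Joint ranges: [-3.14, 3.14], [-0.91, 2.08], [0.19, 2.58], [-1.22, 4.36], [0.22, 2.71], [-3.12, 3.12]. Speed limits (rad/s): [2.57, 2.57, 3.14, 3.14, 3.14, 3.14].

### API

Orientations are given as [roll, pitch, yaw] about the fixed x, y, z axes, in that order (R = Rz(yaw) Ry(pitch) Rx(roll)).
In Python, from cell import * gives the robot as it stands. Calls block until the motion is done:
- movep(position, orientation): joint-space move of the TCP to a pose.
- move_straight(position, velocity=0.15, orientation=None, force_limit=None): straight line of the TCP; orientation=None keeps the orientation; velocity is the mean speed in m/s. With force_limit (N) it stops when the force on the tool has changed by that much, and returns True; else False.
- move_j(angles): joint-space move.
- release() and close(): open the fingers fully, or close them until they stop; the grip force is fixed at half the most.
- wait(seconds).
- ik(position, orientation): joint angles nearest the present ones, or None.
- read_state(): the state.
- get_image(name): name is "side" or "top"; returns a dict with "frame" (384x512x3 uint8, red, green, blue), "depth" (384x512 float32, m along the optical axis (not along the pixel's ray), 0 where there is no reading), "mtx" (3x3 intrinsics, pixels), "eye" and "rotation" of the camera in the world. Camera axes: x right, y down, z forward; pixel columns grow to the right and rows downward; lengths in m; the calibration is good to about 2 mm. A picture is of the moment at which its call begins.
A pose or a line that the arm cannot do raises Unreachable and nothing moves.
- sign_off(): hands the job in, once; it reports no verdict.
The state is a dict: "time": time; "qpos": joint angles; "qd": joint speeds; "joint_efforts": joint torques, N m; "position": TCP position; "orientation": TCP orientation; "ft_force": force on the tool from outside, world axes, zero at the start; "moment": the same for the moment, N m; "finger_gap": opening from 0.0 (shut) to 1.0 (fully open).
Only numpy, scipy, OpenCV 4.12 (cv2) and the standard library are available. Lean on these libraries where they do the work, as an engineer would, in place of code of your own. Each camera call takes 0.05 s, during which the arm holds its last target. There are 200 camera calls.

### The job

Take the filter cartridge out of its rest, hold it over the filter bed with its spigot pointing at the outlet socket but clear of it, and press it down gently until it has snapped fully home in both spring clips. Then slide it along the clips until its spigot is in the socket and its shoulder is flush against the socket face, let go, and leave everything else where it was. Feel for the snap and for the stop: the bed is delicate and must not be loaded with more than 25 N.

Things in the scene. Friction and masses are not known exactly. Their poses are not given: they have to be found in the camera images.
- cartridge: filter cartridge: plain steel cylinder, 22 mm diameter, 150 long, about 200 g; the flat front end is its shoulder, with a brass spigot 10 across and 10 long in its middle. Origin on the axis at mid-length; x along the axis towards the spigot (shoulder at x = +75). Lies level in the rest, axis 52 above the table; grip it across near the middle.
- cartridge_nose (a point): tip of the cartridge's spigot, on its axis, 85 mm from its origin
- rest: black fixed stand: foot 130 x 70 x 6 mm with two V-shaped forks 12 mm thick, 52 mm either side of the middle, that carry the cartridge along x with its spigot towards +x, up to 8 mm off the middle. Origin on the table under the middle.
- bed: filter bed, fixed: black base 204 x 90 x 10 mm carrying a white rail 46 wide with two C-shaped spring clips and a socket block in line. Origin on the table under the middle of the cartridge when fully home; x along the clips to the socket. The rail's height was set by hand and is not measured: a seated cartridge's axis lies 62 to 78 mm above the table. Never load the bed with over 25 N.
- clip_rear (a point): point on the table straight under the rear clip (bed x = -56 mm, y = 0). Each clip is a pair of upright spring leaves 14 mm wide along x, open upwards, flared; leaf tips 18 mm above a seated cartridge's axis, rail top 34 mm under it. The cartridge meets the leaves about 17 mm above its seat; it goes through with 10 to 14 N in all, easing off at the snap, then lies on two solid saddles.
- clip_front (a point): the same under the front clip (bed x = +44 mm, y = 0). The whole rail is sprung and gives about 1 mm per 6 N after a few N of preload, 7 mm at most. Once snapped, the clips hold the cartridge by themselves and centre it; sliding it along then takes 3 to 5 N.
- socket (a point): point on the table straight under the middle of the socket's face (bed x = +75 mm, y = 0). Steel block 22 long, 36 wide, top 18 mm above a seated cartridge's axis, with a roofed 16 mm square hole for the spigot; the face is a solid stop for the shoulder. So the cartridge goes down level with its origin at bed x = -30 to -12 mm and is then slid to x = 0.
- sensor_pin (a joint): sprung brass pin in the rail between the clips (at x = -6 mm) that the cartridge presses down: 0 when free, more than 4 mm (about 5 mm) when the cartridge is fully home; its spring is under 2 N
- slide_rack: black open rack with four thin dividers, 60 x 90 x 45 (mm); leave it alone (origin at the centre of its underside)
- vial: small capped glass vial, 28 across, 50 tall (mm); leave it alone (origin at the centre of its underside)
- screw_cap: red screw cap, 48 across, 20 tall (mm); leave it alone (origin at the centre of its underside)
- fitting: brass stepped fitting standing up, 24 across, 30 tall (mm); leave it alone (origin at the centre of its underside)
- spanner: steel spanner lying flat, 180 long (mm); leave it alone (origin at the centre of its underside)
- beaker: steel beaker, 60 across, 75 tall (mm); leave it alone (origin at the centre of its underside)
- slide_box: white plastic box, 80 x 30 x 28 (mm); leave it alone (origin at the centre of its underside)

How it is judged:
On the way, in this order (a step that is already met when the one before it is completed fails the run):
1. the cartridge is lifted out of its rest (distance of cartridge from where it was at the start of the episode above 0.05 m and contact force between cartridge and rest below 0.1 N), for 0.1 s.
2. it is snapped down in both clips, with its spigot still outside the socket (8 to 32 mm short of home along the clips) (value of joint sensor_pin above 0.0035 m and angle between the x axis of cartridge and the x axis of bed, either way round below 0.06 rad and y of cartridge in the frame of bed between -0.003 and 0.003 m and x of cartridge in the frame of bed between -0.032 and -0.008 m), for 0.2 s.
At the end, for the whole second after the job is handed in: the cartridge lies at rest in both clips (sensor pin down more than 3.5 mm, axis within 0.06 rad of the clips' line and 3 mm of it sideways), its shoulder within 2 mm of the socket face with the spigot in the socket, and the robot has let go (value of joint sensor_pin above 0.0035 m and angle between the x axis of cartridge and the x axis of bed, either way round below 0.06 rad and y of cartridge in the frame of bed between -0.003 and 0.003 m and x of cartridge in the frame of bed between -0.002 and 0.002 m and x of cartridge_nose in the frame of bed above 0.08 m and linear speed of cartridge below 0.01 m/s and contact force between each of the arm, the fingers and cartridge below 0.05 N); the robot touches nothing.
It fails at once if the cartridge loads the bed with more than 25 N (contact force between cartridge and bed above 25 N).
It fails at once if a bystander is shifted by more than 20 mm (distance of any of slide_rack, vial, screw_cap, fitting, spanner, beaker, slide_box from where it was at the start of the episode above 0.02 m).
It also fails if it takes over 48 s, if anything falls off the work surface, if the arm or the gripper's body presses on something with over 40 N, if the wrist force passes 120 N, or if a joint passes its speed limit or range.

## Working session

There is one attempt and no reset: what is moved stays moved. The work goes in short steps, each a Python script; the robot and the scene stay as the last script left them, time stands still between calls to the robot, and variables do not carry over. Pictures are saved under pics/ and viewed, about 8 in all and at most 12, crops included, and the job is handed in when it is done.

```bash
mkdir -p pics; cat > h.py <<'E'
from cell import *
import numpy as np, cv2
def shot(n):
    d=get_image(n); np.savez(f"{n}.npz",**d); return d
def cloud(d):
    K=np.array(d["mtx"]);z=d["depth"];v,u=np.mgrid[:z.shape[0],:z.shape[1]]
    p=np.stack([(u-K[0,2])/K[0,0]*z,(v-K[1,2])/K[1,1]*z,z],-1)
    return p@np.array(d["rotation"]).T+np.array(d["eye"])
E
python3 - <<'E'
from h import *
for n in("top","side"):
    d=shot(n); print(n,d["eye"],d["rotation"],d["mtx"])
    cv2.imwrite(f"pics/{n}0.png",cv2.resize(d["frame"][...,::-1],(800,600)))
s=read_state();print(s["time"],s["orientation"],s["ft_force"])
E
```

```text
top [ 0.39433297 -0.02743148  1.19530345] [-3.01123066 -0.01833276 -1.58489933] [[398.78499653   0.         251.85526865]
 [  0.         398.78499653 188.68436352]
 [  0.           0.           1.        ]]
side [0.43787604 0.86625921 0.61775064] [-2.12695686  0.01793265 -3.02486007] [[488.29933313   0.         257.45264851]
 [  0.         488.29933313 191.01024654]
 [  0.           0.           1.        ]]
0.1 [-3.14125723e+00  1.64784919e-03  1.11697492e+00] [ 0.01974009 -0.43447071  0.07243355]
```

View pics/top0.png

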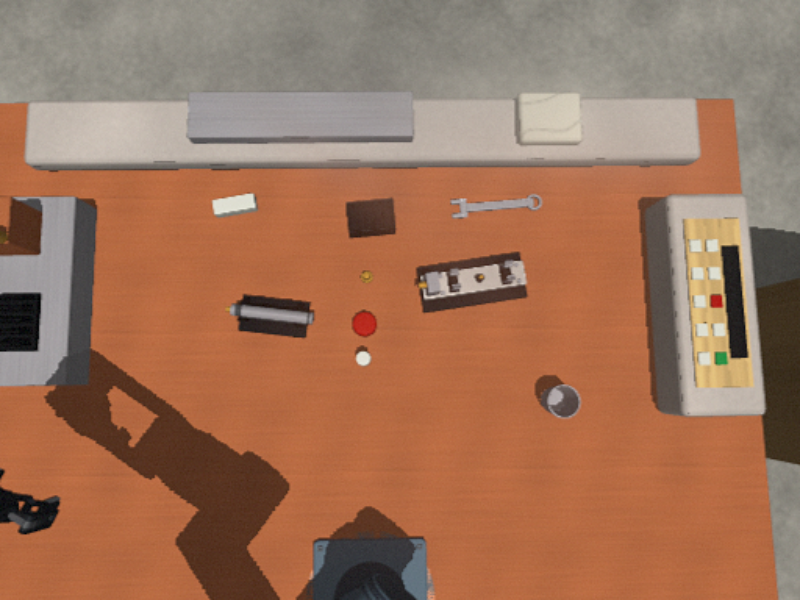

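View pics/side0.png

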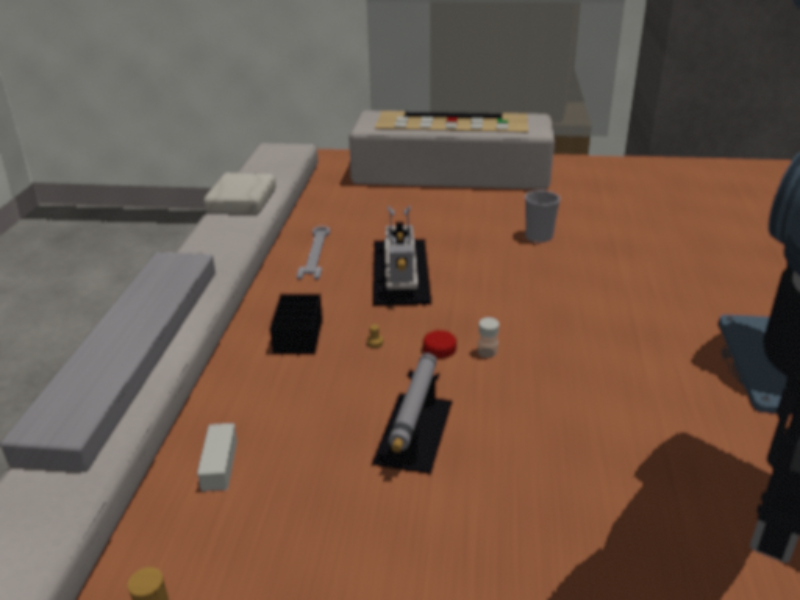

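The top view shows the cartridge at (232–312, 305–320) with its spigot to the left (+y). The bed is at (420–525, 255–310) with its socket on the left, also towards +y. The fitting (366,276), cap (364,323) and vial (363,358) stand between them.

```bash
cat >> h.py <<'E'
from scipy.spatial.transform import Rotation as Ro
def cloud(d):
    K=np.array(d["mtx"]);z=d["depth"];v,u=np.mgrid[:z.shape[0],:z.shape[1]]
    p=np.stack([(u-K[0,2])/K[0,0]*z,(v-K[1,2])/K[1,1]*z,z],-1)
    return p@Ro.from_euler("xyz",d["rotation"]).as_matrix().T+np.array(d["eye"])
E
python3 - <<'E'
from h import *
np.set_printoptions(precision=4,suppress=True)
for n in("top","side"):
    d=dict(np.load(f"{n}.npz")); P=cloud(d); F=d["frame"].astype(int)
    def rect(name,m):
        q=P[m]; q=q[:,:2]
        if len(q)<5: print(name,len(q));return
        r=cv2.minAreaRect((q*1000).astype(np.float32)); print(n,name,len(q),r, q.mean(0),P[m][:,2].min(),P[m][:,2].max())
    X,Y,Z=P[...,0],P[...,1],P[...,2]
    flat=(abs(Z)<.003)&(X>.2)&(X<.7)&(abs(Y)<.4); print("table z",np.median(Z[flat|((abs(Z)<.02)&(X>.3)&(X<.4)&(abs(Y)<.2))]))
    B=(X>.4)&(X<.6)&(Y>-.3)&(Y<-.03); C=(X>.35)&(X<.55)&(Y>.1)&(Y<.33)
    dark=F.sum(-1)<120
    rect("bedbase",B&(Z>.005)&(Z<.018)&dark); rect("rail",B&(Z>.025)&(Z<.05)&(F.sum(-1)>300)); rect("high",B&(Z>.06))
    rect("rest foot",C&dark&(Z<.015)); m=C&(Z>.045);rect("cart",m)
    if n=="top":
        h=(Z*1000).round().astype(int)
        v,u=np.where(B&(Z>.03)); print(u.min(),u.max(),v.min(),v.max())
        for r in range(v.min(),v.max()+1): print(r,*[("%2d"%h[r,c]) for c in range(u.min(),u.max()+1)])
t=np.load("top.npz")["frame"][...,::-1];s=np.load("side.npz")["frame"][...,::-1]
cv2.imwrite("pics/c1.png",np.vstack([cv2.resize(t[155:205,140:345],(800,195),interpolation=cv2.INTER_CUBIC),cv2.resize(s[125:310,220:360],(303,400),interpolation=cv2.INTER_CUBIC).copy() if 0 else cv2.copyMakeBorder(cv2.resize(s[125:310,220:360],(303,400),interpolation=cv2.INTER_CUBIC),0,0,0,497,0)]))
E
```

```text
table z 0.0007186219674314431
top bedbase 13 ((555.001953125, -132.26873779296875), (84.02671813964844, 58.708396911621094), 20.734375) [ 0.5656 -0.114 ] 0.006639653755331487 0.015621487986140936
top rail 653 ((573.9840087890625, -200.48837280273438), (46.34026336669922, 195.1097869873047), 8.039836883544922) [ 0.5722 -0.2075] 0.029101996879009606 0.049216740889603816
top high 267 ((571.0628662109375, -181.91058349609375), (36.12155532836914, 174.55923461914062), 7.738646030426025) [ 0.5678 -0.1601] 0.06008129136910134 0.0955306726026568
top rest foot 365 ((512.1735229492188, 177.4915008544922), (125.9435806274414, 67.60359191894531), 82.46672821044922) [0.5138 0.1878] 0.0004157465916938552 0.013065689039032158
top cart 462 ((513.050048828125, 180.03013610839844), (159.75393676757812, 38.74978256225586), 83.12854766845703) [0.5126 0.1776] 0.04529527306133607 0.06667460959807214
268 336 167 191
167  7 -1  1  2  1 -4  1  6 -3  0  0  1  0  1 -3  0 -2 -1  0 -1  2  6  9 17 11 11 13 11  8 15 11 13 10  8 13  9 11 10 11  9 13 12 10 10 11 11 11 13 11 11  9 12  7 15 11 93 87 88 87 88 40 37 37 
[... 5299 characters left out ...]
694
side rail 85 ((576.7996826171875, -197.6561737060547), (45.12603759765625, 194.96453857421875), 7.9923200607299805) [ 0.5683 -0.1798] 0.03128733190429389 0.048066196537627115
side high 336 ((574.6435546875, -178.60769653320312), (36.5604248046875, 179.95785522460938), 7.975263595581055) [ 0.5675 -0.1351] 0.060670974270652045 0.08984026806163747
side rest foot 980 ((515.9511108398438, 181.63816833496094), (130.98561096191406, 66.41394805908203), 82.6811294555664) [0.5085 0.1925] -0.002181346195193612 0.014759874090856884
side cart 816 ((516.5275268554688, 181.5016326904297), (162.16229248046875, 39.48457717895508), 82.79589080810547) [0.5155 0.1896] 0.04503826766232688 0.06090070595538688
```

```bash
python3 - <<'E'
from h import *
np.set_printoptions(precision=1,suppress=True)
for n in("top","side"):
    d=dict(np.load(f"{n}.npz")); P=cloud(d).reshape(-1,3)*1000; F=d["frame"].reshape(-1,3).astype(int)
    for nm,a,o,box in(("bed",98.0,(574,-190),(110,50)),("cart",82.8,(514,180),(110,30))):
        u=np.array([np.cos(np.radians(a)),np.sin(np.radians(a))]);w=np.array([-u[1],u[0]])
        q=P[:,:2]-o; s=q@u;t=q@w; z=P[:,2]
        k=(abs(s)<box[0])&(abs(t)<box[1])
        if nm=="bed":
            print(n,"z rail",np.median(z[k&(z>30)&(z<45)]),"z block",np.median(z[k&(s>40)&(z>84)]))
            r=k&(z>30)&(z<45)&(F.sum(1)>250);print(" rail s,t pct",np.percentile(s[r],[1,99]),np.percentile(t[r],[2,98]))
            for zz,lab in(((80,100),"tips/block"),((10-3,10+3),"base")):
                m=k&(z>zz[0])&(z<zz[1]); print(lab,np.histogram(s[m],np.arange(-110,111,5))[0])
            b=k&(s>50)&(z>82)&(abs(t)<25);print(" block s,t",np.percentile(s[b],[2,98]),np.percentile(t[b],[2,98]))
            m=k&(z>78)&(z<100)&(s<45)
            for side in(1,-1):
                for f in(1,-1):
                    g=m&(t*side>0)&((s+15)*f>0); print(" leaf",side,f,g.sum(),np.median(s[g]),np.median(t[g]))
        else:
            m=k&(z>40)&(abs(t)<9); print(n,"cart s hist",np.histogram(s[m],np.arange(-110,111,5))[0],np.percentile(z[m],[50,95]))
            bins=np.arange(-65,66,10); print(" t mid",[ (round(np.median(t[k&(z>45)&(abs(s-c)<5)&(abs(t)<20)]),1)) for c in bins])
            br=k&(F[:,0]-F[:,2]>50)&(z>40)&(abs(t)<15); print(" brass",br.sum(),np.percentile(s[br],[5,95]) if br.any() else 0, np.median(t[br]))
            print(" s ends",np.percentile(s[m],[1,99]))
E
```

```text
top z rail 38.151078681849086 z block 89.93737059988737
 rail s,t pct [-106.8   86. ] [-20.7  23.8]
tips/block [ 0  0  0  0  0  0  7 14 12  8  0  0  0  0  0  0  0  0  0  0  0  0  0  0
  0  0  7 12 15  8  0  0  0  0 21 21 25 23 18  1  0  2  0  0]
base [17 19 17 12 16 15 17 16 17 18 17 16 22 13 18 20 20 18 16 21 17 17 20 19
 13 15 11 14 20 20 18 19 16 18 20 14 17 16 14 28 15  0  1  0]
 block s,t [61.5 82.5] [-15.2  19.2]
 leaf 1 1 21 30.1013092947481 13.761377270501045
 leaf 1 -1 20 -69.77204964575512 14.238817059756244
 leaf -1 1 21 30.54747909135453 -11.159770126218152
 leaf -1 -1 22 -70.40687962648812 -12.133258878890057
top cart s hist [ 0  0  0  0  0  1 13 11 11 10 12 10 12  9 11 12 12  9 11 11 11 10 11 11
 10 14  9 12 10 10 10 14 10 11 11 11  3  6  0  0  0  0  0  0] [59.6 63.7]
 t mid [np.float64(2.2), np.float64(1.0), np.float64(1.3), np.float64(0.3), np.float64(1.1), np.float64(2.2), np.float64(0.6), np.float64(1.7), np.float64(2.7), np.float64(0.9), np.float64(1.9), np.float64(0.7), np.float64(1.4), np.float64(0.1)]
 brass 14 [56.6 79.4] 0.47967545449277466
 s ends [-79.6  77.
[... 410 characters left out ...]
] [-18.5  15.7]
 leaf 1 1 19 35.64255990869108 12.453397046973333
 leaf 1 -1 18 -65.54145449464747 10.623220538747947
 leaf -1 1 19 34.32511484466792 -15.799286765564926
 leaf -1 -1 16 -65.55689831971551 -14.966325092511415
side cart s hist [ 0  0  0  0  0  0 12 22 12 17 17 18 16 20 17 16 20 17 17 19 20 22 19 19
 20 20 21 20 23 20 23 25 21 24 27 25 58 12 21  0  0  0  0  0] [56.7 59.3]
 t mid [np.float64(-0.9), np.float64(2.9), np.float64(0.9), np.float64(0.5), np.float64(0.2), np.float64(1.7), np.float64(-0.9), np.float64(2.1), np.float64(0.2), np.float64(-0.3), np.float64(0.7), np.float64(0.9), np.float64(1.3), np.float64(-0.3)]
 brass 28 [71.4 81.7] -1.203090381431425
 s ends [-76.9  81.4]
```

View pics/c1.png

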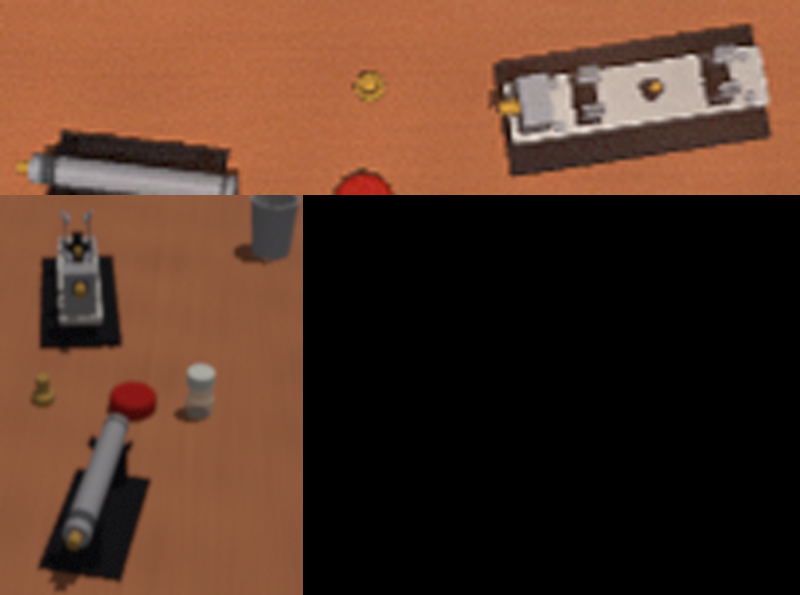

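The crop shows the clips, pin and socket in line, the socket at the left end, and the spigot pointing the same way. The rail top is at 37 mm and the block top at 89 mm, so the seated axis should be about 71 mm. Next: grasp 8 mm forward of the cartridge's middle.

```bash
python3 - <<'E'
from h import *
np.set_printoptions(precision=4,suppress=True)
y=np.radians(82.8-90); o=[np.pi,0,y]; g=np.array([.5142,.184])
movep([*g,.14],o); move_straight([*g,.033],.12); 
s=read_state();print(s["time"],s["position"],s["ft_force"])
close(); s=read_state();print(s["time"],s["position"],s["finger_gap"],s["ft_force"])
move_straight([*g,.16],.1); s=read_state();print(s["time"],s["position"],s["finger_gap"],s["ft_force"],s["moment"])
# bed: pre-position above
ub=np.radians(98.0);u=np.array([np.cos(ub),np.sin(ub)])
b=np.array([.574,-.190])-.013*u
p=b+(-.017+.008)*u
print("target",p)
movep([*p,.14],[np.pi,0,ub-np.pi/2])
wait(.3)
s=read_state();print(s["time"],s["position"],s["ft_force"],s["moment"])
d=shot("top");e=shot("side")
cv2.imwrite("pics/h1.png",np.vstack([cv2.resize(d["frame"][150:215,250:350,::-1],(600,390)),cv2.resize(e["frame"][90:210,200:320,::-1],(210,210))[:, :].copy() if 0 else cv2.copyMakeBorder(cv2.resize(e["frame"][90:210,200:380,::-1],(315,210)),0,0,0,285,0)]))
E
```

```text
2.7 [0.5148 0.1842 0.0337] [-0.7202  0.277  -0.5419]
3.3167 [0.5155 0.1839 0.0336] 0.23300149554059632 [ 2.5555 -1.5785  2.7378]
4.7333 [0.5137 0.1839 0.1592] 0.23117843771421068 [ 0.126   0.1191 -1.5279] [ 0.0007 -0.0273 -0.0433]
target [ 0.5771 -0.2118]
6.5167 [ 0.5773 -0.2109  0.1402] [ 0.3291  0.1335 -1.9984] [ 0.0214  0.0419 -0.0061]
```

View pics/h1.png

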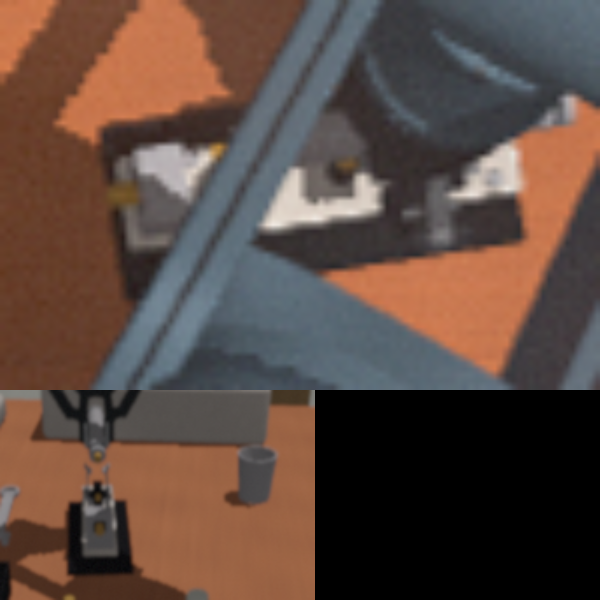

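The top view is mostly hidden by the arm. The side crop shows the cartridge held level over the bed, with its spigot at about (97,455) above the leaf tips. I'll measure its offset from the clips in the same side frame.

```bash
python3 - <<'E'
from h import *
np.set_printoptions(precision=1,suppress=True)
d=dict(np.load("side.npz")); P=cloud(d).reshape(-1,3)*1000; F=d["frame"].reshape(-1,3).astype(int)
a=np.radians(98.0);u=np.array([np.cos(a),np.sin(a)]);w=np.array([-u[1],u[0]])
q=P[:,:2]-(574,-190); s=q@u;t=q@w;z=P[:,2]
k=(abs(s)<110)&(abs(t)<25)
tip=k&(z>125)&(s>15)
print("cart front pts",tip.sum(),"s max",np.percentile(s[tip],[2,50,98]),"z",np.percentile(z[tip],[5,50,95]))
for lo in range(15,75,8):
    m=k&(z>125)&(abs(s-lo)<4)
    if m.sum()>3: print(lo,m.sum(),"t",np.percentile(t[m],[3,50,97]),"z max",z[m].max())
br=k&(F[:,0]-F[:,2]>35)&(z>120);print("brass",br.sum(),np.median(s[br]),np.median(t[br]),np.median(z[br]), np.percentile(s[br],[5,95]) )
b=k&(s>50)&(z>82)&(z<100);print("block",b.sum(),np.percentile(t[b],[2,98]),np.median(z[b]))
bo=k&(s>78)&(z<85)&(z>45);print("block end",np.percentile(t[bo],[3,97]))
m=k&(z>78)&(z<100)&(s<45)&(s>20);print("leaf",[ (np.median(t[m&(t*f>-2*f)]),np.median(s[m])) for f in(1,-1)])
v=np.load("side.npz")["frame"]
cv2.imwrite("pics/h2.png",cv2.resize(v[85:185,215:315,::-1],(600,600),interpolation=cv2.INTER_CUBIC))
E
```

```text
cart front pts 844 s max [15.1 17.3 49.8] z [157.2 344.3 416.3]
15 1237 t [-22.1  -2.6  17.7] z max 423.9968163583287
23 119 t [-13.2  -2.2   8.5] z max 424.23329004428115
31 15 t [-10.6  -2.3   8.2] z max 166.15683108422047
39 19 t [-11.7   2.    8.9] z max 165.6797007572748
47 52 t [-11.8  -2.6   7.5] z max 165.4072965338001
55 16 t [-5.3 -2.8  1.6] z max 159.34475003571598
brass 55 45.54346743746593 -2.6311217469914974 151.88989291155224 [-15.4  55.4]
block 110 [-18.5  15.7] 86.91828340013902
block end [-19.1  15.5]
leaf [(np.float64(12.414282759353643), np.float64(33.21907115470289)), (np.float64(-15.825600457400178), np.float64(33.21907115470289))]
```

View pics/h2.png

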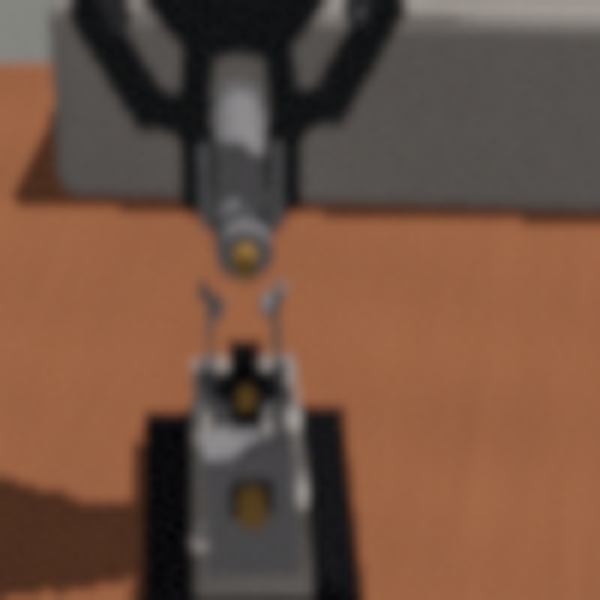

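The spigot sits within about 0.6 mm sideways of the clip midline, and its tip is 5–9 mm short of the socket. I'll nudge it sideways and press down in small steps while feeling the force.

```bash
cat >> h.py <<'E'
ub=np.radians(98.0);u=np.array([np.cos(ub),np.sin(ub)]);w=np.array([-u[1],u[0]])
def rd(n=3):
    L=[]
    for _ in range(n):
        L.append(read_state()["ft_force"]); wait(.017)
    return np.mean(L,0)
E
python3 - <<'E'
from h import *
np.set_printoptions(precision=1,suppress=True)
p=np.array([.5771,-.2118])+.0005*w
hit=move_straight([*p,.080],.06,force_limit=6); f0=rd(6); print(hit,read_state()["position"]*1000 if isinstance(read_state()["position"],np.ndarray) else read_state()["position"],f0)
z=.080; pk=0; snapped=False
while z>.040 and not hit:
    z-=.001; 
    h=move_straight([*p,z],.03,force_limit=8); f=rd()-f0; s=read_state()
    print(f"{z*1000:.0f} {s['position'][2]*1000:.2f} F {f} M {np.array(s['moment'])} {h} t{s['time']:.1f}")
    pk=max(pk,f[2])
    if pk>7 and f[2]<.6*pk: snapped=True
    if f[2]>17 or (snapped and f[2]>8): break
print(snapped,pk)
E
```

```text
False [ 577.  -212.1   80.6] [-0.3  0.2 -1.6]
79 79.07 F [ 0.5  0.3 -0. ] M [ 0. -0.  0.] False t8.2
78 77.91 F [ 0.5 -0.2 -0.6] M [ 0.   0.1 -0. ] False t8.5
77 76.92 F [ 0.6  0.1 -0.6] M [ 0. -0.  0.] False t8.8
76 75.96 F [ 0.2 -0.2 -0.5] M [-0. -0.  0.] False t9.1
75 74.97 F [ 1.   0.3 -0.5] M [-0. -0.  0.] False t9.4
74 74.13 F [ 0.6 -0.2  0.2] M [-0.  -0.2  0.1] False t9.7
73 73.42 F [2.4 0.2 2.2] M [ 0.  -0.4  0. ] False t10.0
72 72.80 F [1.6 0.4 6.5] M [ 0.2 -0.2  0. ] False t10.3
71 72.05 F [0.6 0.1 8.7] M [ 0.1 -0.1  0. ] False t10.6
70 71.30 F [1.4 0.4 9.6] M [ 0.2 -0.1  0. ] False t10.9
69 70.47 F [ 0.6  0.5 10.6] M [ 0.1 -0.   0. ] False t11.2
68 69.56 F [ 0.5  0.4 11.6] M [ 0.1 -0.   0. ] False t11.5
67 68.56 F [ 0.9 -0.3 10.7] M [ 0.1 -0.   0. ] False t11.8
66 67.39 F [ 0.3 -0.5  9.5] M [-0.  -0.1 -0. ] False t12.1
65 66.14 F [ 1.1 -0.2  8.6] M [-0.1 -0.1 -0. ] False t12.4
64 64.67 F [ 1.4 -0.8  6.4] M [-0.2 -0.2  0. ] False t12.7
63 62.73 F [ 2.5 -2.1  3.3] M [-0.2 -0.4  0. ] False t13.0
62 61.45 F [ 3.6 -1.9 -0.3] M [-0.2 -0.5 -0. ] False t13.3
61 60.53 F [ 3.9 -1.  -2.2] M [-0.1 -0.5  0. ] False t13.6
60 59.70 F [ 3.2  0.  -2.3] M [ 0.1 -0.5  0. ] False t13.9
59 58.81 F [ 3.4  0.5 -2. ] M [ 0.1 -0.5  0. ] False t14.2
58 57.82 F [ 2.5  0.2 -1.6] M [ 0.1 -0.4  0. ] False t14.5
57 56.87 F [ 3.4  0.6 -2.9] M [ 0.1 -0.5 -0. ] False t14.8
56 55.94 F [ 3.6 -0.1 -2.4] M [ 0.1 -0.5  0. ] False t15.1
55 55.54 F [2.4 1.3 3. ] M [ 0.1 -0.3  0. ] False t15.4
54 54.89 F [0.7 1.6 7.5] M [ 0.3 -0.1  0. ] False t15.7
53 54.37 F [ 0.3  2.2 10.3] M [ 0.4  0.1 -0. ] False t16.0
True 11.560998400458324
```

Contact came at TCP z ≈ 73.5 mm, and the force peaked at 11.6 N and dropped off at the snap. The solid seat followed about 18 mm below contact, as specified. Next: ease the pressure and slide towards the socket.

```bash
python3 - <<'E'
from h import *
np.set_printoptions(precision=1,suppress=True)
f0=np.array([-.3,.2,-1.6])
p=np.array([.5771,-.2118])-.0002*w; z=.0553
wait(.1)
move_straight([*p,z],.02); f=rd()-f0; print(read_state()["position"],f@[*u,0],f@[*w,0],f[2])
P0=np.array(read_state()["position"])[:2]
for i in range(1,32):
    h=move_straight([*(p+.001*i*u),z],.03,force_limit=9); f=rd()-f0; s=read_state(); q=np.array(s["position"])[:2]-P0
    fu,fw=f[:2]@u,f[:2]@w
    print(f"{i} s {1000*q@u:.2f} t {1000*q@w:.2f} z {s['position'][2]*1000:.1f} Fu {fu:.1f} Fw {fw:.1f} Fz {f[2]:.1f} {h} t{s['time']:.1f}")
    if fu<-10 or np.linalg.norm(f)>15: break
E
```

```text
[ 0.6 -0.2  0.1] 0.6803782387828295 -0.14978471501779403 4.742512263982276
1 s 0.30 t -0.15 z 55.5 Fu -3.8 Fw 0.8 Fz 4.9 False t16.7
2 s 1.77 t -0.29 z 55.4 Fu -5.1 Fw -0.4 Fz 4.3 False t17.0
3 s 3.07 t -0.30 z 55.4 Fu -4.2 Fw -0.3 Fz 5.1 False t17.3
4 s 4.21 t -0.28 z 55.4 Fu -4.1 Fw -0.5 Fz 4.2 False t17.6
5 s 5.22 t -0.24 z 55.3 Fu -4.4 Fw -0.5 Fz 5.3 False t17.9
6 s 6.18 t -0.22 z 55.3 Fu -4.9 Fw -0.2 Fz 4.5 False t18.2
7 s 7.18 t -0.21 z 55.3 Fu -4.5 Fw -0.6 Fz 5.3 False t18.5
8 s 8.21 t -0.18 z 55.3 Fu -4.5 Fw -0.4 Fz 5.5 False t18.8
9 s 9.21 t -0.17 z 55.3 Fu -5.0 Fw -0.6 Fz 5.5 False t19.1
10 s 10.22 t -0.16 z 55.3 Fu -4.4 Fw -1.0 Fz 5.4 False t19.4
11 s 11.18 t -0.16 z 55.3 Fu -5.0 Fw -0.5 Fz 5.7 False t19.7
12 s 12.22 t -0.17 z 55.3 Fu -4.4 Fw -0.5 Fz 5.2 False t20.0
13 s 13.21 t -0.19 z 55.3 Fu -4.6 Fw 0.1 Fz 5.8 False t20.3
14 s 14.21 t -0.16 z 55.3 Fu -4.2 Fw 0.2 Fz 5.2 False t20.6
15 s 15.21 t -0.17 z 55.3 Fu -4.3 Fw -0.4 Fz 5.0 False t20.9
16 s 16.17 t -0.18 z 55.3 Fu -4.5 Fw -0.4 Fz 5.2 False t21.2
17 s 16.34 t -0.17 z 55.4 Fu -7.3 Fw 0.1 Fz 4.0 False t21.5
18 s 16.38 t -0.21 z 55.5 Fu -10.0 Fw 0.4 Fz 4.0 False t21.8
19 s 16.45 t -0.23 z 55.5 Fu -12.2 Fw 1.1 Fz 2.6 False t22.1
```

There was a hard stop at 16.35 mm: the force rose from 4.5 to 12 N with no further travel. I'll unload, let go, retreat and look.

```bash
python3 - <<'E'
from h import *
np.set_printoptions(precision=1,suppress=True)
p=np.array([.5771,-.2118])-.0002*w; q=p+.0170*u
move_straight([*q,.0555],.02); print(rd(),read_state()["position"])
release(); print(read_state()["finger_gap"],rd())
move_straight([*q,.17],.1); movep([.40,.20,.25],[np.pi,0,.4]); print(read_state()["time"],rd(5))
d=shot("top");e=shot("side")
for n,x in(("top",d),("side",e)):
    P=cloud(x).reshape(-1,3)*1000; r=P[:,:2]-(574,-190); s=r@u;t=r@w;z=P[:,2]
    k=(abs(s)<115)&(abs(t)<10)&(z>68)
    m=k&(s<50); print(n,"top z",np.percentile(z[m],[50,95]),"s",np.percentile(s[m],[1,99]),"t",[np.round(np.median(t[(abs(t)<14)&(z>68)&(abs(s-c)<9)]),1) for c in(-50,-20,5,45)])
    print(" z along",[np.round(np.percentile(z[(abs(t)<6)&(z>60)&(abs(s-c)<9)],85),1) for c in(-80,-50,-20,5,45)])
cv2.imwrite("pics/f.png",np.hstack([cv2.resize(d["frame"][155:205,260:350,::-1],(500,278),interpolation=cv2.INTER_CUBIC),cv2.resize(e["frame"][115:205,220:300,::-1],(247,278),interpolation=cv2.INTER_CUBIC)]))
E
```

```text
[ 1.1 -7.6  2.1] [ 0.6 -0.2  0.1]
0.9994467256063917 [0.4 0.2 0.2]
25.9917 [0.3 0.1 0.3]
top top z [81.7 85.7] s [-88.1  49.1] t [np.float64(2.6), np.float64(1.4), np.float64(2.4), np.float64(2.2)]
 z along [np.float64(84.0), np.float64(84.1), np.float64(85.0), np.float64(85.0), np.float64(85.3)]
side top z [78.8 81.8] s [-85.4  45.2] t [np.float64(-2.6), np.float64(-3.0), np.float64(-2.4), np.float64(-1.8)]
 z along [np.float64(80.6), np.float64(80.6), np.float64(80.5), np.float64(80.4), np.float64(81.6)]
```

View pics/f.png

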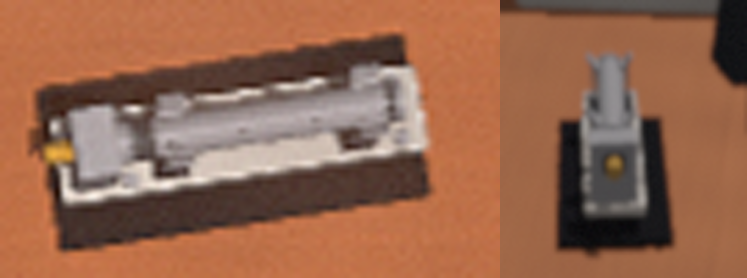

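The top crop shows the cartridge level in both clips, at (172,105–165) and (365,75–130). Its front collar is flush against the socket block at about column 120. Its rear end is at bed x ≈ −74 to −75, and its top is at about 82 mm along its whole length.

```bash
python3 -c "
from h import *
sign_off(); print(read_state()['time'])"
```

```text
the job is handed in; nothing more can be done
the job is handed in; nothing more can be done
```

The cartridge is snapped into both clips and slid home against the socket face. I let go, moved the arm clear and handed the job in after about 26 s of the 48 s allowed. The system gives no verdict, so the result rests on the checks below.

- **Snap:** I pressed down in 1 mm steps. The force peaked at 11.6 N and fell off. The solid seat came about 18 mm below first contact, against about 17 mm specified, and I stopped pressing at 10 N.
- **Slide:** It slid at about 4.5 N. It met a hard stop after 16.35 mm, where the force rose to 12 N with no further travel. I had aimed to start about 17 mm short of home.
- **Bed load:** The highest tool force I read in any direction was about 13 N, well under the 25 N limit. These readings were taken between steps.
- **Last look:** The cartridge lies level and parallel to the clips. Its shoulder looks flush with the socket block, and its rear end is at bed x ≈ −74 mm against −75 expected. The force on the tool was near zero after release.

**Disagreements and unchecked points:**
- The two cameras differ by about 3–5 mm in sideways position and by 3–4 mm in height. I judged the sideways fit within one camera's image and by the low side force.
- The sensor pin could not be read, so I inferred that it is down from the seat height and the feel.
- I did not re-measure the bystanders. I kept the arm and cartridge well above them and felt no unexpected contact.

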